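Hold the loupe over a drive's configuration switches

TASK

Check how the drive on the mat is configured: slide the small cover on its front panel fully open, to its stop, so that the red switch bank shows, then pick up the loupe and hold it level and still, centred over the switch bank, with the lens at its focal height 60 mm above the switches, which is where the yellow cursor on the upright rule is set. Do not let the loupe touch the drive and leave the other things on the bench where they are. Finish while still holding the loupe there in the gripper: do not put it down or let go.

Things in the scene. Friction and masses are not known exactly. Their poses are not given: they have to be found in the camera images.
- drive: Black motor drive lying on its back, fixed, front panel up at z = 75 mm. Case 160 (x) by 84 (y) by 75 mm, side fins out to y = 46 mm, terminal ledge 45 mm high out to x = -99 mm. Origin on the bench under the case's middle; x runs from the ledge with green connector (-x) to display and keypad (+x), z up. On the panel: the cover, its guide ribs and end rib (4 mm high).
- switches (a point): Centre of the top of the red switch bank with white levers, 32 (drive x) by 18 mm (y), in a window of the panel, over the drive's origin, 71 mm above the bench (4 mm below the panel face). Hidden by the cover while that is closed. Axes as the drive's.
- cover (a joint): Travel of the grey sliding cover over the switch bank, m: 0 closed, 0.044 fully open at its stop. Opens along the drive's -x (towards the green connector), starts closed or up to 12 mm open, stays where it is left, needs about 2.5 N to slide.
- cover_grip (a point): Middle of the ribbed orange grip on the cover: an upright bar 10 mm thick (drive x), 28 mm wide (y), 14 mm high. Its top is 7 mm above this point, 92.5 mm above the bench; its foot stands on the cover plate (44 by 36 mm, top 78.5 mm above the bench). Moves with the cover; axes as the drive's.
- loupe: Loupe lying flat and loose, about 0.12 to 0.2 kg. Origin under the lens centre, at its underside; x points from handle to lens, z up along the lens axis. Black round rim 72 mm across, z = 3 to 17 mm; white straight handle 24 mm wide (y), 20 mm high (z = 0 to 20 mm), from x = -47 to -141 mm. Balances near x = -62 mm.
- lens (a point): Centre of the loupe's lens, 10 mm above the loupe's underside and level with the handle's mid height. Axes as the loupe's: z is the lens axis, upright when the loupe is level.
- handle (a point): A point on the handle's middle line 70 mm from the lens centre (loupe x = -70 mm, z = 10 mm), close to the balance point: a good place to grip across the 24 mm width.
- rule_stand: 150 mm steel rule upright in a loose grey base 50 by 50 by 24 mm, 0.55 kg, beyond the drive's display end. Rule 25 mm wide (own y), 3 mm thick (x). Yellow cursor on it, 32 mm wide and 8 mm high, its middle 131 mm above the bench: the height where the lens centre belongs. Origin under the base's middle, z up.
- screwdriver: Bystander: red handled screwdriver 190 mm long, lying loose on the bench; origin under its middle, own x along it.
- breaker: Bystander: white two-pole circuit breaker with a blue toggle, 80 by 36 mm, 70 mm high, loose; origin under its middle.
- fan: Bystander: black cooling fan, 60 by 60 by 25 mm, lying loose; origin under its middle.
- connector: Bystander: loose green terminal connector, 16 by 50 by 14 mm; origin under its middle.
- multimeter: Bystander: yellow and black multimeter lying on its back, 165 by 82 by 46 mm; origin under its middle.
- screw_tray: Bystander: small open steel tray with two compartments, 130 by 100 by 28 mm; origin under its middle.

How it is judged:
By the outcome, as a careful person would: the job done as asked, in the order asked, and still so for the second after the job is handed in, while the arm keeps its last pose, push and grip.
It also fails if it takes over 58 s, if anything falls off the work surface, if the arm or the gripper's body presses on something with over 40 N, if the wrist force passes 120 N, or if a joint passes its speed limit or range.

ROBOT

A 6-joint arm with a two-finger parallel gripper is mounted at the origin on the work surface. World frame = base frame: x ahead of the robot, y to its left, z up, the work surface at z = 0. Lengths are in mm, angles in rad, forces in N, time in s.
With the tool pointing down it reaches from about 275 to 750 mm from the base axis. Payload 10.2 kg.
Tool frame: the origin (TCP) lies midway between the tips of the shut fingers; the grasp point (between the pads) lies 19 mm behind it; z points along the fingers, y is the line along which they close (so a half turn about z gives the same grasp; the last joint's range is limited). The gripper opens to 85 mm and grips with 20 to 120 N. Pads are 22 mm wide; open, the fingers measure 114 mm over their backs; the gripper's body (76 mm by 85 mm) begins 54 mm behind the grasp point. The pads swing forward as they close: fully open they stand 13 mm farther back than shut.
Start: joints at [-1.488, 0.313, 1.498, -0, 1.331, -0.223], TCP at [158.042, -500.653, 196.094] pointing down, gripper open.
Joint ranges: [-2.94, 2.94], [-0.97, 2.17], [0.19, 2.56], [-1.23, 4.37], [0.02, 3.11], [-2.88, 2.88]. Speed limits (rad/s): [2.39, 2.39, 3.01, 3.14, 3.14, 3.14].

INTERFACE

Orientations are given as a unit quaternion [w, x, y, z].
In Python, from rig import ctrl gives the robot as it stands.
- The arm moves only by the tool send_rows, never from a script. Its argument "targets" is a list of rows, each an object with "offset": the shift along the world's x, y, z in cm, a list of three; "spin": the turn about the world's z in rad. A call has 1 to 8 rows; each row is the pose to reach, as a shift and turn from the pose commanded when the call began; what a row does not reach only later rows make up. A row lasts 1/12 s, in which the tool goes at most 41.7 mm and 7.16 degrees, less where a joint would pass 70% of its speed; a pose out of reach is approached as far as the arm can. A call with a gripper value outside its range is refused whole. "grip" is the opening, from 0 (shut) to 1 (fully open), set as the call begins (left out, the last holds). The fingers move at their own pace and stop on an object; "squeeze" is the grip in N (left out, the last holds). Time passes only in rows, so rows that repeat a pose let the fingers close. It gives the time, the measured TCP pose, the force, the opening and the grip force at its end, in the units of the state.
- ctrl.sense(): the state, without advancing time (a new reading comes with each control period).
- ctrl.capture(name): name is "scene" or "top"; returns (picture, depth): 420x560x3 uint8, red, green, blue; 420x560 float32, mm along the optical axis (not along the pixel's ray), 0 where there is no reading.
- ctrl.calibration(name): a dict with "fx", "fy", "cx", "cy" (pixels), "view" (4x4, takes a point from world to camera coordinates). Camera axes: x right, y down, z forward; pixel columns grow to the right and rows downward; lengths in mm; the calibration is good to about 2 mm. A picture is of the moment at which its call begins. calibration takes no time and is no camera call.
- ctrl.finish_job(): hands the job in; it is judged then, once.
Trained networks look in the newest picture that a camera, given by its name, has taken for a name from the list of things; names that differ only in an ending like _2 or _b are one class to them, and where a whole thing is asked for, a point or a joint stands for the part that bears it (a point fixed in the world has none). Each returns a list of dicts, best first, with "conf" (0 to 1); they miss things now and then, are a little off and sometimes report something else, mostly with a low value. They report only what shows in the picture. A call takes as long as a camera call.
- ctrl.search_frame(camera, query): "box" ([left, top, right, bottom] in pixels, round what is visible of it).
- ctrl.place_of(camera, query): "uv" ([column, row] in pixels: a listed point, or the origin of a listed thing).
The state is a dict: "time_s": time; "joints": joint angles; "dq": joint speeds; "tau": joint torques, N m; "eef_pos": TCP position; "ee_rot": TCP orientation; "force": force on the tool from outside, world axes, zero at the start; "wrist_torque": the same for the moment, N m; "grip_width": opening from 0.0 (shut) to 1.0 (fully open); "grip_force": force on a finger pad.
Only numpy, scipy, OpenCV 4.12 (cv2) and the standard library are available. Lean on these libraries where they do the work, as an engineer would, in place of code of your own. Each camera call takes 0.05 s, during which the arm holds its last target. There are 200 camera calls.

## Working session

There is one attempt and no reset: what is moved stays moved. The work goes in short steps, Python scripts to look and compute and a tool call to move; the robot and the scene stay as the last step left them, time stands still between calls to the robot, and variables do not carry over. Pictures are saved under pics/ and viewed, at most 10 in all, crops included, and the job is handed in when it is done.

Besides the shell and the picture viewer there is one more tool, called after ">>>" by a JSON object that holds its "fn" and its "kwargs". send_rows: Moves the arm, as the interface text tells. Its arguments: {"type":"object","properties":{"targets":{"type":"array"},"grip":{"type":"number"},"squeeze":{"type":"number"}},"required":["targets"]}

```bash
mkdir -p pics; cat > h.py <<'E'
import numpy as np, cv2
from rig import ctrl
def snap(cam,fn=None):
    p,d=ctrl.capture(cam)
    if fn: cv2.imwrite('pics/'+fn,p[:,:,::-1])
    return p,d
def ray(cam,uv):
    c=ctrl.calibration(cam);V=np.array(c['view']);R=V[:3,:3];t=V[:3,3]
    d=np.array([(uv[0]-c['cx'])/c['fx'],(uv[1]-c['cy'])/c['fy'],1.])
    return -R.T@t, R.T@d
def atz(cam,uv,z):
    o,d=ray(cam,uv); return o+d*(z-o[2])/d[2]
def dep(cam,uv,D):
    o,d=ray(cam,uv); return o+d*D[int(round(uv[1])),int(round(uv[0]))]
def tri(c1,u1,c2,u2):
    o1,d1=ray(c1,u1);o2,d2=ray(c2,u2)
    A=np.stack([d1,-d2],1);s=np.linalg.lstsq(A,o2-o1,rcond=None)[0]
    a=o1+s[0]*d1;b=o2+s[1]*d2
    return (a+b)/2,np.linalg.norm(a-b)
E
python3 - <<'E'
from h import *
np.set_printoptions(precision=1,suppress=True)
s=ctrl.sense();print(s['time_s'],s['ee_rot'],s['grip_width'],s['force'])
P={}
D={}
for c in('scene','top'):
    p,D[c]=snap(c,c+'0.png')
    o,d=ray(c,(280,210));print(c,o,d)
for q in('drive','cover_grip','handle','lens','rule_stand','switches','loupe'):
  for c in('scene','top'):
    r=ctrl.place_of(c,q)[:2]
    for x in r: print(q,c,round(x['conf'],2),np.array(x['uv']),dep(c,x['uv'],D[c]))
    if r:P[q,c]=r[0]['uv']
  if (q,'scene') in P and (q,'top') in P: print('  tri',*tri('scene',P[q,'scene'],'top',P[q,'top']))
E
```

```text
0.0 [-0.   1.   0.2  0. ] 0.9998173594021136 [-0.4 -0.   0.4]
scene [1052.1 -561.5  992.6] [-0.4  0.5 -0.8]
top [ 420.9   -8.7 1419.8] [ 0.1  0.  -1. ]
drive scene 0.57 [278.3 219.2] [596.  -46.2  77.4]
drive top 0.59 [287.1 210.2] [557.7  -6.8  77.1]
  tri [563.6  -7.7  10.7] 2.5603515057634896
cover_grip scene 0.49 [273.2 196.6] [547.9  -8.3  88. ]
cover_grip top 0.55 [285.5 216.2] [537.8  -1.8  87.9]
  tri [539.7  -1.   74.6] 2.1591380918087415
handle scene 0.85 [180.9 264.8] [ 480.2 -260.9   22.1]
handle scene 0.74 [394.6 132.9] [617.9 446.6   8.1]
handle top 0.7 [361.6 235.3] [ 480.7 -249.5   16.8]
handle top 0.28 [286.2 214.2] [543.5  -4.   93.6]
  tri [ 478.  -254.2   12.7] 9.888651356735705
lens scene 0.71 [186.5 294.4] [ 542.9 -303.2   14.3]
lens top 0.68 [286.7 214.1] [544.   -5.6  91.6]
lens top 0.56 [372.  216.9] [ 541.4 -285.9   10.8]
  tri [ 511.2 -132.3 -145.6] 276.92167984423946
rule_stand scene 0.85 [324.5 237.8] [691.1  11.7  24.9]
rule_stand top 0.54 [275.1 175.5] [678.3  32.5  24. ]
  tri [681.7  31.5  -5. ] 5.268494056131898
switches scene 0.6 [277.1 203. ] [564.5 -13.5  81.6]
switches top 0.64 [287.8 209.3] [560.7  -9.1  74.9]
  tri [560.7  -9.1  74.4] 0.2183817965328709
loupe scene 0.76 [188.2 294.8] [ 547.5 -301.9   16.2]
loupe scene 0.25 [338.5 147. ] [524.6 300.4   4. ]
loupe top 0.92 [371.9 213.9] [ 551.4 -285.9   10. ]
  tri [ 547.1 -293.1    5.6] 15.580434880114662
```

View pics/scene0.png

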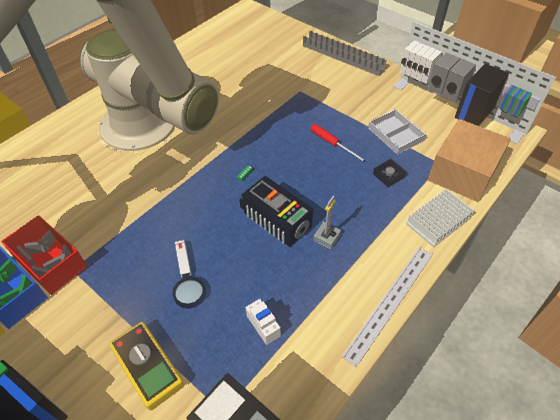

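View pics/top0.png

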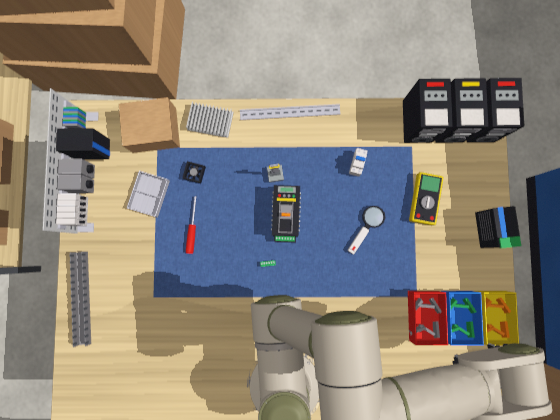

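The scene view shows the drive around (278,210) and the loupe lens at (188,293). The top view shows the drive at (287,213), the lens at (373,215) and the handle end at (350,250). Next I'll fit the shapes from the depth data.

```bash
cat >> h.py <<'E'
def cloud(cam,p,D,box):
    c=ctrl.calibration(cam);V=np.array(c['view']);u0,v0,u1,v1=box
    u,v=np.meshgrid(np.arange(u0,u1),np.arange(v0,v1));z=D[v0:v1,u0:u1]
    P=np.stack([(u-c['cx'])/c['fx']*z,(v-c['cy'])/c['fy']*z,z],-1)
    return ((P-V[:3,3])@V[:3,:3])[z>0], p[v0:v1,u0:u1][z>0].astype(int)
def rect(P): 
    r=cv2.minAreaRect(P[:,:2].astype(np.float32)); return np.round(r[0],1),np.round(r[1],1),round(r[2],1),len(P)
E
python3 - <<'E'
from h import *
np.set_printoptions(precision=1,suppress=True)
for cam,bd,bl in(('top',(265,175,310,250),(340,198,392,262)),('scene',(230,165,320,255),(165,230,215,312))):
    p,D=snap(cam)
    P,C=cloud(cam,p,D,bd)
    m=(P[:,2]>68)&(P[:,2]<80);print(cam,'panel',rect(P[m]),np.median(P[m],0))
    m=(P[:,2]>40)&(P[:,2]<80);print('case',rect(P[m]))
    o=(C[:,0]>170)&(C[:,1]>60)&(C[:,1]<150)&(C[:,2]<80)&(P[:,2]>75)
    print('orange',P[o].mean(0),rect(P[o]),P[o][:,2].max())
    P,C=cloud(cam,p,D,bl)
    w=(C.min(1)>165)&(P[:,2]>8)&(P[:,2]<35)
    print('loupe above',rect(P[(P[:,2]>7)&(P[:,2]<40)]))
    print('white',P[w].mean(0),rect(P[w]),np.percentile(P[w][:,2],[10,50,90]))
    b=(C.max(1)<75)&(P[:,2]>5)&(P[:,2]<40)
    if b.sum()>5: print('rim',cv2.minEnclosingCircle(P[b][:,:2].astype(np.float32)),b.sum(),np.median(P[b][:,2]))
    k=cv2.resize(p[bd[1]:bd[3],bd[0]:bd[2]],None,fx=6,fy=6,interpolation=cv2.INTER_CUBIC)[:440]
    l=cv2.resize(p[bl[1]:bl[3],bl[0]:bl[2]],None,fx=6,fy=6,interpolation=cv2.INTER_CUBIC)[:440]
    h=max(k.shape[0],l.shape[0]);f=lambda a:np.pad(a,((0,h-a.shape[0]),(0,0),(0,0)))
    cv2.imwrite(f'pics/{cam}1.png',np.hstack([f(k),f(l)])[:600,:800,::-1])
E
```

```text
top panel (array([557.6,  -2.3]), array([ 83.9, 160.4]), 87.6, 1202) [558.8  -3.2  75. ]
case (array([550.2,  -1.7]), array([ 91.3, 175.2]), 87.5, 1321)
orange [544.   -1.1  91.7] (array([544.6,  -1.8]), array([ 7.7, 21.8]), 0.7, 22) 97.89759480069809
loupe above (array([ 507.1, -272.9]), array([187.1, 161.1]), 10.0, 631)
white [ 507.2 -266.5   15.9] (array([ 501.1, -254.5]), array([ 56.1, 166.5]), 48.8, 411) [10.4 16.  21.1]
rim ((539.811279296875, -287.4607238769531), 39.0146598815918) 77 15.139774896218196
scene panel (array([556.1,  -6.5]), array([ 88. , 164.7]), 87.1, 1737) [567.9 -11.3  75.8]
case (array([552. ,  -8.2]), array([ 91.7, 180.8]), 87.8, 2258)
orange [543.3  -7.5  90.6] (array([561.7,  -1.2]), array([64.8, 36.7]), 10.4, 47) 97.19309031525732
loupe above (array([ 485.7, -251.3]), array([103.1, 213.2]), 39.3, 1195)
white [ 494.  -267.1   18.3] (array([ 487.7, -270.1]), array([ 40.1, 166.4]), 56.2, 437) [13.1 19.2 22.4]
rim ((537.4074096679688, -291.82208251953125), 43.229190826416016) 286 17.225337894282973
```

View pics/top1.png

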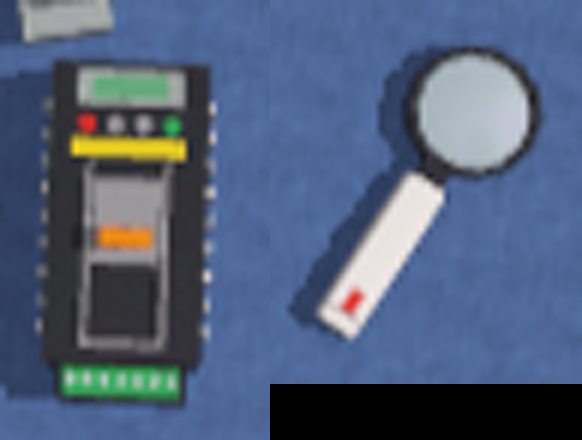

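View pics/scene1.png

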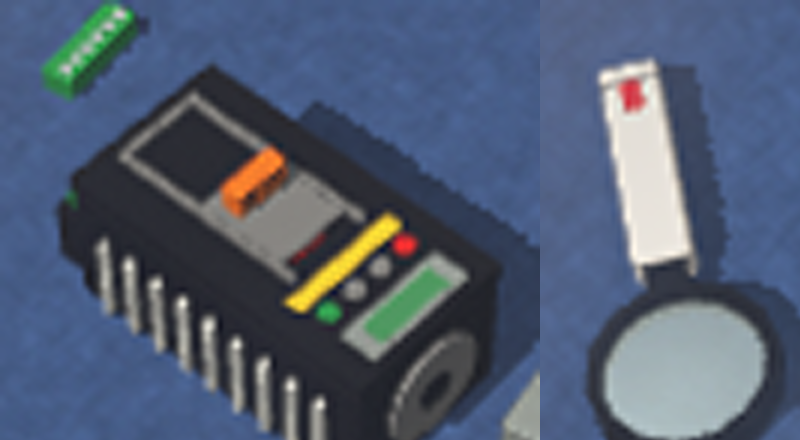

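Both crops are clear. In the top view the orange grip is at about (286,215) and the rim centre at (374,217). The handle points toward the robot and the cover is a few millimetres open. Now I'll refine the drive and loupe poses.

```bash
cat > m.py <<'E'
from h import *
np.set_printoptions(precision=1,suppress=True)
def inten(m,P): return P[m].mean(0)
def drive():
    for cam,bd in(('top',(265,175,310,250)),('scene',(230,165,320,255))):
        p,D=snap(cam);P,C=cloud(cam,p,D,bd)
        print(cam,'panel',rect(P[(P[:,2]>72.5)&(P[:,2]<79)]))
        hsv=cv2.cvtColor(p,cv2.COLOR_RGB2HSV)[bd[1]:bd[3],bd[0]:bd[2]]
        for n,a,b in(('orange',8,18),('red',0,4)):
            m=(hsv[...,0]>=a)&(hsv[...,0]<=b)&(hsv[...,1]>150)&(hsv[...,2]>(120 if n=='orange' else 60))
            v,u=np.nonzero(m)
            if len(v): uv=(u.mean()+bd[0],v.mean()+bd[1]);print(n,len(v),np.array(uv),'z88:',atz(cam,uv,88),'z71',atz(cam,uv,71))
E
python3 - <<'E'
from m import *
drive()
T=[(374.2,216.7),(340+26.3,198+30.8),(340+11,198+53.7)]
S=[(189.5,291.7),(165+20.8,230+42.5),(165+15.0,230+11.5)]
for n,a,b,z in zip(('lens','near','far'),T,S,(13,20,20)):
    print(n,atz('top',a,z),atz('scene',b,z),*tri('top',a,'scene',b))
for cam,bl in(('top',(340,198,392,262)),('scene',(165,230,215,312))):
    p,D=snap(cam)
    m=(p.min(2)>195)&(p.max(2).astype(int)-p.min(2)<25)
    k=np.zeros_like(m);k[bl[1]:bl[3],bl[0]:bl[2]]=m[bl[1]:bl[3],bl[0]:bl[2]]
    v,u=np.nonzero(k);X=np.array([atz(cam,(a,b),20)[:2] for a,b in zip(u,v)])
    print(cam,cv2.minAreaRect(X.astype(np.float32)),len(u))
print(ctrl.sense()['time_s'])
E
```

```text
top panel (array([557.5,  -2.3]), array([ 83.8, 160.2]), 87.7, 935)
orange 26 [285.2 214. ] z88: [544.6  -0.8  88. ] z71 [546.1  -0.6  71. ]
red 8 [279.1 195.1] z88: [604.1  18.   88. ] z71 [606.5  18.3  71. ]
scene panel (array([557.4,  -6.9]), array([ 86.8, 163.6]), 87.5, 1496)
orange 54 [271.4 194.5] z88: [540.3  -6.3  88. ] z71 [530.7   4.2  71. ]
red 6 [297.  205.5] z88: [609.    6.9  88. ] z71 [600.7  17.6  71. ]
lens [ 541.8 -292.7   13. ] [ 542.4 -293.8   13. ] [ 541.8 -293.2   11.5] 0.5354780370912023
near [ 501.7 -264.7   20. ] [ 503. -267.   20.] [ 501.6 -265.7   16.8] 1.0667979560087841
far [ 427.5 -213.6   20. ] [ 428.6 -216.9   20. ] [ 426.9 -214.9   16.4] 1.9955384024389005
top ((465.0655822753906, -238.38941955566406), (20.5582218170166, 89.85964965820312), 55.539833068847656) 164
scene ((463.4471130371094, -243.1527557373047), (20.652084350585938, 91.44374084472656), 55.952388763427734) 258
1.1
```

>>> {"fn": "send_rows", "kwargs": {"targets": [{"offset": [3, 3.5, 0], "spin": -0.05}, {"offset": [6, 7, 0], "spin": -0.1}, {"offset": [9, 10.5, 0], "spin": -0.15}, {"offset": [12, 14, 0], "spin": -0.2}, {"offset": [15, 17.5, 0], "spin": -0.25}, {"offset": [18, 21, 0], "spin": -0.3}, {"offset": [20.5, 24.5, 0], "spin": -0.35}, {"offset": [23, 28, 0], "spin": -0.4}], "grip": 0}}

```text
time_s: 1.77
eef_pos: [371.7, -242.5, 196.3]
ee_rot: [0.0, 0.999, -0.048, 0.0]
force: [0.0, -1.2, 0.3]
grip_width: -0.001
grip_force: 0.0
```

```bash
python3 - <<'E'
from rig import ctrl
import numpy as np
from scipy.spatial.transform import Rotation as R
s=ctrl.sense();w,x,y,z=s['ee_rot'];M=R.from_quat([x,y,z,w]).as_matrix()
print(s['time_s'],s['eef_pos'],s['grip_width'],'tool x ang',np.arctan2(M[1,0],M[0,0]),M[:,2],s['force'])
E
```

```text
1.7667 [ 371.70562844 -242.46701656  196.3084048 ] -0.0006527031523502976 tool x ang -0.09692197165340227 [ 4.64829164e-04 -4.39250443e-04 -9.99999795e-01] [ 0.01239249 -1.2390062   0.29386299]
```

>>> {"fn": "send_rows", "kwargs": {"targets": [{"offset": [3, 3.5, 0], "spin": 0}, {"offset": [6, 7, 0], "spin": 0}, {"offset": [9, 10.5, 0], "spin": 0}, {"offset": [12, 14.3, 0], "spin": 0}, {"offset": [15, 18, -2], "spin": 0}, {"offset": [18.2, 21.8, -4], "spin": 0}, {"offset": [18.2, 21.8, -7.5], "spin": 0}, {"offset": [18.2, 21.8, -8.5], "spin": 0}]}}

```text
time_s: 2.43
eef_pos: [554.1, -23.3, 109.5]
ee_rot: [-0.0, 0.999, -0.046, 0.0]
force: [0.3, -0.6, -0.3]
grip_width: -0.001
grip_force: 0.0
```

>>> {"fn": "send_rows", "kwargs": {"targets": [{"offset": [0, 0, 0], "spin": 0}, {"offset": [0, 0, 0], "spin": 0}, {"offset": [0, 0, 0], "spin": 0}, {"offset": [0, 0, 0], "spin": 0}]}}

```text
time_s: 2.77
eef_pos: [553.3, -27.4, 113.1]
ee_rot: [0.0, 0.999, -0.048, 0.002]
force: [-0.3, 0.1, 0.3]
grip_width: 0.002
grip_force: 0.0
```

```bash
python3 - <<'E'
from h import *
s=ctrl.sense();print(s['eef_pos'],2*np.arctan2(s['ee_rot'][2],s['ee_rot'][1]),s['force'])
p,_=snap('scene');q,_=snap('top')
f=lambda a:cv2.resize(a,(400,400),interpolation=cv2.INTER_CUBIC)
cv2.imwrite('pics/a.png',np.hstack([f(p[150:250,230:330]),f(q[165:265,240:340])])[:,:,::-1])
E
```

```text
[553.27581147 -27.36402587 113.11765714] -0.09542638756257338 [-0.26175807  0.0517436   0.28703004]
```

View pics/a.png

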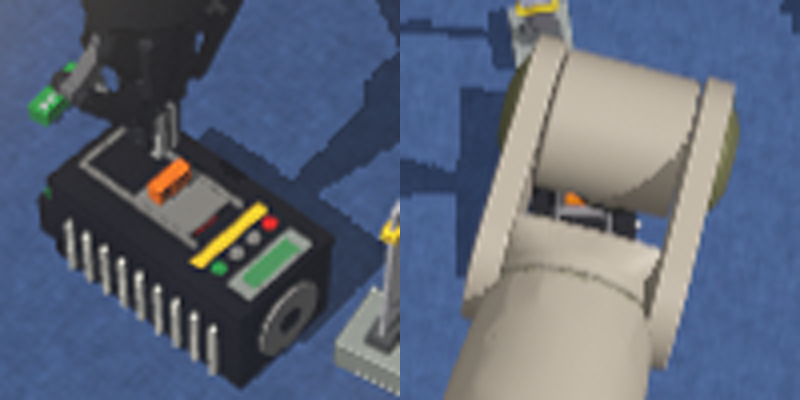

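The scene view shows the closed fingers still above the panel and short of the target. I'll correct sideways first, then descend.

>>> {"fn": "send_rows", "kwargs": {"targets": [{"offset": [0.9, 1.2, 0], "spin": 0.05}, {"offset": [1.7, 2.4, 0], "spin": 0.05}, {"offset": [1.7, 2.4, 0], "spin": 0.05}, {"offset": [1.7, 2.4, 0], "spin": 0.05}, {"offset": [1.7, 2.4, 0], "spin": 0.05}]}}

```text
time_s: 3.28
eef_pos: [569.6, -2.8, 111.5]
ee_rot: [0.0, 1.0, -0.022, 0.0]
force: [-0.5, -0.2, 1.0]
grip_width: 0.003
grip_force: 0.0
```

```bash
python3 - <<'E'
from h import *
s=ctrl.sense();print(s['eef_pos'],2*np.arctan2(s['ee_rot'][2],s['ee_rot'][1]))
c=ctrl.calibration('scene');V=np.array(c['view'])
for X in([*s['eef_pos']],[544,-2,92.5]):
    q=V[:3,:3]@X+V[:3,3];print(c['fx']*q[0]/q[2]+c['cx'],c['fy']*q[1]/q[2]+c['cy'])
p,_=snap('scene')
cv2.imwrite('pics/b.png',cv2.resize(p[150:250,230:330],(500,500),interpolation=cv2.INTER_CUBIC)[:,:,::-1])
E
```

```text
[569.55737841  -2.8288254  111.49124959] -0.04480385407768161
281.4862653710868 193.37185043013886
273.6532722301279 193.03943504912633
```

View pics/b.png

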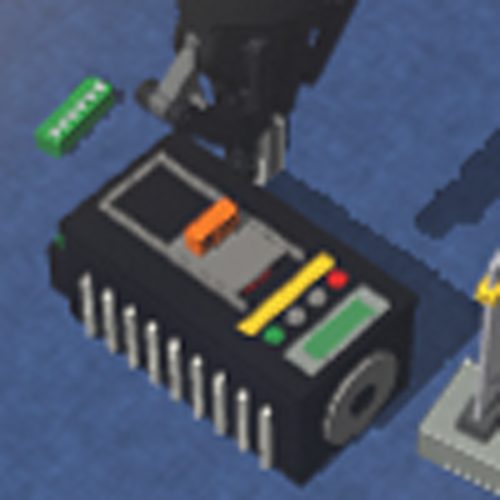

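The visible tip in this crop, at about (262,185), sits above where I project the TCP, (257,217). I'll check that against depth before descending.

```bash
python3 - <<'E'
from h import *
np.set_printoptions(precision=0,suppress=True,linewidth=200)
p,D=snap('scene')
for v in range(174,200,2):
    print(v,[(u,)+tuple(int(t) for t in dep('scene',(u,v),D)) for u in range(274,290,3)])
E
```

```text
174 [(274, 579, -37, 215), (277, 574, -23, 200), (280, 578, -17, 197), (283, 581, -10, 194), (286, 579, 2, 181), (289, 481, 132, 2)]
176 [(274, 580, -38, 210), (277, 579, -28, 202), (280, 581, -20, 195), (283, 580, -9, 185), (286, 579, 2, 175), (289, 484, 128, 0)]
178 [(274, 579, -38, 203), (277, 581, -31, 199), (280, 574, -12, 177), (283, 579, -8, 178), (286, 580, 0, 170), (289, 489, 121, 1)]
180 [(274, 461, 91, 0), (277, 567, -15, 168), (280, 574, -13, 171), (283, 580, -9, 171), (286, 581, 0, 164), (289, 494, 115, 1)]
182 [(274, 512, 35, 77), (277, 567, -15, 162), (280, 575, -14, 166), (283, 579, -8, 164), (286, 579, 1, 155), (289, 500, 108, 3)]
184 [(274, 515, 31, 74), (277, 567, -15, 154), (280, 577, -16, 162), (283, 580, -10, 159), (286, 495, 102, -2), (289, 504, 104, 2)]
186 [(274, 518, 27, 73), (277, 526, 29, 77), (280, 531, 35, 75), (283, 580, -9, 151), (286, 502, 93, 2), (289, 509, 98, 3)]
188 [(274, 525, 20, 76), (277, 530, 25, 75), (280, 535, 31, 74), (283, 544, 32, 80), (286, 505, 90, 0), (289, 511, 95, 0)]
190 [(274, 536, 7, 89), (277, 534, 20, 75), (280, 541, 24, 77), (283, 546, 30, 76), (286, 551, 35, 75), (289, 516, 89, 0)]
192 [(274, 544, -1, 96), (277, 547, 6, 91), (280, 543, 21, 74), (283, 550, 24, 76), (286, 555, 30, 75), (289, 560, 36, 74)]
194 [(274, 546, -3, 92), (277, 547, 5, 84), (280, 550, 13, 79), (283, 555, 19, 77), (286, 559, 25, 76), (289, 563, 32, 71)]
196 [(274, 547, -5, 87), (277, 548, 5, 78), (280, 554, 9, 78), (283, 561, 12, 81), (286, 561, 23, 71), (289, 569, 25, 74)]
198 [(274, 547, -5, 80), (277, 552, 0, 79), (280, 557, 5, 76), (283, 561, 11, 75), (286, 570, 12, 81), (289, 574, 19, 76)]
```

>>> {"fn": "send_rows", "kwargs": {"targets": [{"offset": [0, 0, -1], "spin": 0}, {"offset": [0, 0, -2], "spin": 0}, {"offset": [0, 0, -2.7], "spin": 0}, {"offset": [0, 0, -2.7], "spin": 0}, {"offset": [0, 0, -2.7], "spin": 0}]}}

```text
time_s: 3.8
eef_pos: [569.4, -2.2, 83.4]
ee_rot: [-0.0, 1.0, -0.022, -0.001]
force: [-0.7, -0.5, 0.3]
grip_width: -0.003
grip_force: 0.0
```

```bash
python3 - <<'E'
from h import *
s=ctrl.sense();print(s['eef_pos'],s['force'],s['time_s'],s['dq'],s['grip_width'])
p,D=snap('scene')
P,C=cloud('scene',p,D,(240,130,310,200))
m=(abs(P[:,0]-570)<60)&(abs(P[:,1]+3)<60)&(P[:,2]>100)
Q=P[m]
for z in range(100,300,10):
    k=(Q[:,2]>=z)&(Q[:,2]<z+10)
    if k.any(): print(z,k.sum(),Q[k].min(0).round(),Q[k].max(0).round())
cv2.imwrite('pics/c.png',cv2.resize(p[110:230,220:340],(600,600),interpolation=cv2.INTER_CUBIC)[:,:,::-1])
E
```

```text
[569.41776892  -2.17292509  83.36472298] [-0.66070894 -0.46716178  0.25894131] 3.8 [-0.00013338 -0.01517799 -0.01787656  0.00044063  0.00578747  0.00032887] -0.0033894706148347815
120 18 [568. -16. 121.] [582.   8. 130.]
130 33 [562. -18. 130.] [581.  10. 140.]
140 27 [567. -18. 140.] [581.   7. 150.]
150 19 [574. -17. 151.] [583.   3. 160.]
160 51 [559. -33. 161.] [584.  29. 170.]
170 76 [556. -44. 170.] [584.  34. 180.]
180 79 [555. -52. 180.] [587.  44. 190.]
190 87 [574. -57. 190.] [588.  51. 200.]
200 110 [554. -63. 200.] [589.  57. 210.]
210 131 [555. -63. 210.] [591.  56. 220.]
220 89 [558. -54. 220.] [590.   5. 230.]
230 46 [559. -46. 230.] [581. -23. 240.]
240 36 [555. -42. 240.] [606.  -0. 250.]
250 109 [549. -42. 250.] [607.  16. 260.]
260 120 [544. -42. 260.] [608.  14. 270.]
270 124 [549. -42. 270.] [608.  13. 280.]
280 134 [547. -41. 280.] [608.  14. 290.]
290 175 [548. -40. 290.] [607.  17. 300.]
```

View pics/c.png

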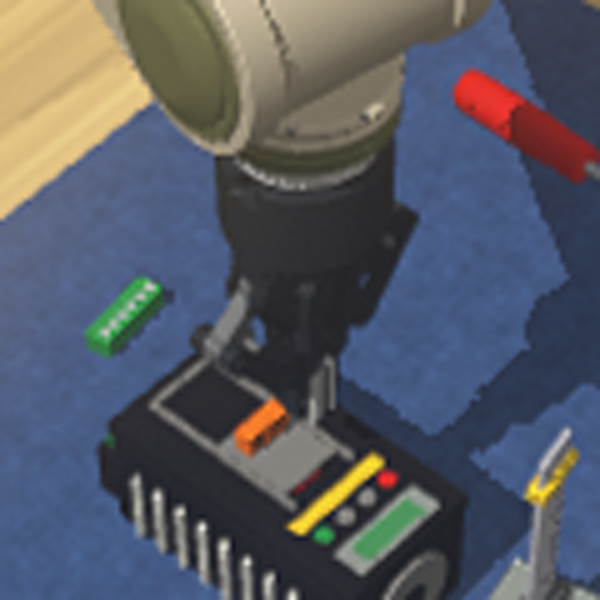

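The depth data puts the real fingertips at about z = 121 mm while the state says 83, so they are roughly 38 mm higher than reported. x and y agree. I'll trust the image and lower in guarded steps.

>>> {"fn": "send_rows", "kwargs": {"targets": [{"offset": [0, 0, -0.8], "spin": 0}, {"offset": [0, 0, -1.6], "spin": 0}, {"offset": [0, 0, -2.3], "spin": 0}, {"offset": [0, 0, -2.3], "spin": 0}, {"offset": [0, 0, -2.3], "spin": 0}]}}

```text
time_s: 4.27
eef_pos: [569.5, -2.1, 60.5]
ee_rot: [-0.0, 1.0, -0.022, -0.001]
force: [0.5, 0.1, -0.6]
grip_width: 0.003
grip_force: 0.0
```

```bash
cat >> m.py <<'E'
def tip(x,y,zmin,show=None,half=20):
    p,D=snap('scene',show);P,C=cloud('scene',p,D,(100,60,400,330))
    m=(abs(P[:,0]-x)<half)&(abs(P[:,1]-y)<half)&(P[:,2]>zmin)&(P[:,2]<zmin+90);Q=P[m]
    print('tip low z',np.sort(Q[:,2])[:8],'x',Q[:,0].min(),Q[:,0].max(),'y',Q[:,1].min(),Q[:,1].max())
E
python3 - <<'E'
from m import *
s=ctrl.sense();print(s['eef_pos'],s['force'],s['time_s'])
p,D=snap('scene');P,C=cloud('scene',p,D,(240,130,310,215))
m=(P[:,0]>560)&(P[:,0]<590)&(abs(P[:,1]+4)<16)&(P[:,2]>84)&(P[:,2]<130);Q=P[m]
print(Q[np.argsort(Q[:,2])][:14])
E
```

```text
[569.5  -2.1  60.5] [ 0.5  0.1 -0.6] 4.2667
[[572.9  -8.8  95.2]
 [577.3 -10.3 100. ]
 [579.9  -9.8 101.5]
 [579.9  -6.1 101.8]
 [571.4 -14.2 102.7]
 [562.  -14.1 102.8]
 [577.2 -10.2 103.5]
 [575.6 -11.9 103.9]
 [581.   -3.7 104.1]
 [579.3  -1.7 104.6]
 [580.2 -10.1 105.7]
 [575.  -14.7 106. ]
 [575.  -11.1 106.3]
 [582.2  -1.4 106.5]]
```

The state reads 60 mm, below the panel, with no contact, so the bias is real. Tips are at about 99 mm. I'll lower 15 mm more, then push in −x.

>>> {"fn": "send_rows", "kwargs": {"targets": [{"offset": [0, 0, -0.5], "spin": 0}, {"offset": [0, 0, -1.0], "spin": 0}, {"offset": [0, 0, -1.4], "spin": 0}, {"offset": [0, 0, -1.4], "spin": 0}, {"offset": [0, 0, -1.4], "spin": 0}]}}

```text
time_s: 4.73
eef_pos: [569.6, -2.2, 46.8]
ee_rot: [-0.0, 1.0, -0.022, -0.0]
force: [-0.1, 0.1, -0.4]
grip_width: 0.001
grip_force: 0.0
```

>>> {"fn": "send_rows", "kwargs": {"targets": [{"offset": [-0.7, 0.03, 0], "spin": 0}, {"offset": [-1.4, 0.06, 0], "spin": 0}, {"offset": [-2.0, 0.08, 0], "spin": 0}, {"offset": [-2.0, 0.08, 0], "spin": 0}, {"offset": [-2.0, 0.08, 0], "spin": 0}]}}

```text
time_s: 5.15
eef_pos: [549.4, -1.4, 47.4]
ee_rot: [-0.0, 1.0, -0.022, -0.0]
force: [0.9, -0.8, -0.7]
grip_width: 0.003
grip_force: 0.0
```

```bash
python3 - <<'E'
from m import *
s=ctrl.sense();print(s['eef_pos'],s['force'],s['time_s'])
p,D=snap('scene')
cv2.imwrite('pics/d.png',cv2.resize(p[150:250,230:330],(500,500),interpolation=cv2.INTER_CUBIC)[:,:,::-1])
E
```

```text
[549.4  -1.4  47.4] [ 0.9 -0.8 -0.7] 5.15
```

View pics/d.png

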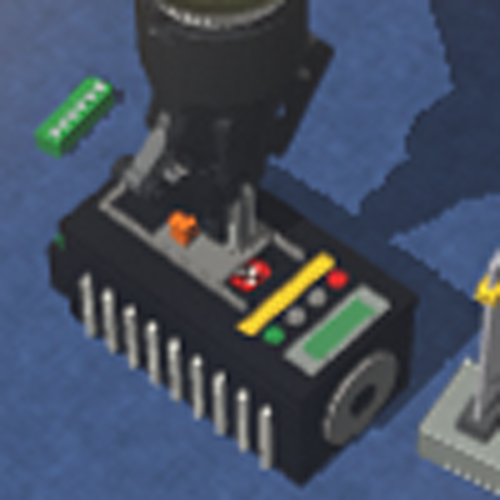

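The fingers are pushing the orange grip and the red switches are starting to show at crop (250,275). I'll keep pushing while watching the force.

>>> {"fn": "send_rows", "kwargs": {"targets": [{"offset": [-0.6, 0.02, 0], "spin": 0}, {"offset": [-1.2, 0.05, 0], "spin": 0}, {"offset": [-1.8, 0.07, 0], "spin": 0}, {"offset": [-1.8, 0.07, 0], "spin": 0}]}}

```text
time_s: 5.53
eef_pos: [530.6, -0.6, 47.2]
ee_rot: [-0.0, 1.0, -0.022, -0.0]
force: [0.5, -0.4, 0.2]
grip_width: 0.004
grip_force: 0.0
```

>>> {"fn": "send_rows", "kwargs": {"targets": [{"offset": [-0.3, 0.01, 0], "spin": 0}, {"offset": [-0.6, 0.02, 0], "spin": 0}, {"offset": [-0.6, 0.02, 0], "spin": 0}]}}

```text
time_s: 5.78
eef_pos: [525.2, -0.4, 47.1]
ee_rot: [-0.0, 1.0, -0.022, -0.0]
force: [-0.8, 0.3, 0.0]
grip_width: 0.003
grip_force: 0.1
```

>>> {"fn": "send_rows", "kwargs": {"targets": [{"offset": [-0.3, 0.01, 0], "spin": 0}, {"offset": [-0.6, 0.02, 0], "spin": 0}]}}

```text
time_s: 5.95
eef_pos: [519.7, -0.2, 47.1]
ee_rot: [-0.0, 1.0, -0.022, 0.0]
force: [2.7, 0.8, 1.3]
grip_width: 0.003
grip_force: 1.3
```

>>> {"fn": "send_rows", "kwargs": {"targets": [{"offset": [-0.3, 0.01, 0], "spin": 0}, {"offset": [-0.6, 0.02, 0], "spin": 0}]}}

```text
time_s: 6.12
eef_pos: [519.3, -0.4, 47.7]
ee_rot: [0.0, 1.0, -0.023, 0.008]
force: [42.7, 4.1, -27.2]
grip_width: 0.001
grip_force: 20.7
```

```bash
python3 - <<'E'
from m import *
s=ctrl.sense();print(s['eef_pos'],s['force'],s['time_s'])
drive()
E
```

```text
[519.3  -0.4  47.7] [ 42.7   4.1 -27.2] 6.1167
top panel (array([557.5,  -1.5]), array([ 83.3, 159.4]), 87.2, 309)
red 9 [279. 195.] z88: [604.5  18.4  88. ] z71 [606.9  18.7  71. ]
scene panel (array([557.4,  -7.2]), array([ 87.6, 162. ]), 87.7, 1309)
orange 21 [257.2 188.7] z88: [501.5 -14.3  88. ] z71 [491.2  -4.   71. ]
red 38 [279.7 202.7] z88: [572.  -12.7  88. ] z71 [563.   -2.4  71. ]
```

The stop was reached (x motion ceased and the force rose). Backing off and lifting.

>>> {"fn": "send_rows", "kwargs": {"targets": [{"offset": [1.0, 0, 0], "spin": 0}, {"offset": [2.5, -0.1, 0], "spin": 0}, {"offset": [2.5, -0.1, 3], "spin": 0}, {"offset": [2.5, -0.1, 6], "spin": 0}, {"offset": [2, -2, 9], "spin": -0.1}, {"offset": [1, -5, 9], "spin": -0.2}, {"offset": [0, -9, 9], "spin": -0.3}, {"offset": [-1, -13, 9], "spin": -0.4}]}}

```text
time_s: 6.88
eef_pos: [502.6, -130.8, 137.3]
ee_rot: [0.0, 0.975, -0.222, -0.0]
force: [0.4, -0.5, -0.3]
grip_width: 0.001
grip_force: 0.0
```

>>> {"fn": "send_rows", "kwargs": {"targets": [{"offset": [-0.5, -3.5, 0], "spin": -0.08}, {"offset": [-1, -7, 0], "spin": -0.15}, {"offset": [-1.3, -10, 0], "spin": -0.15}, {"offset": [-1.6, -12.5, 0], "spin": -0.15}, {"offset": [-1.6, -12.5, 0], "spin": -0.15}, {"offset": [-1.6, -12.5, 0], "spin": -0.15}], "grip": 1}}

```text
time_s: 7.38
eef_pos: [486.9, -255.5, 136.6]
ee_rot: [-0.0, 0.956, -0.294, -0.001]
force: [-0.5, 0.6, -0.3]
grip_width: 0.845
grip_force: 0.0
```

```bash
python3 - <<'E'
from m import *
s=ctrl.sense();print(s['eef_pos'],2*np.arctan2(s['ee_rot'][2],s['ee_rot'][1]),s['force'],s['time_s'],s['grip_width'])
drive()
for cam in('top','scene'):
    print(cam,[(round(x['conf'],2),np.array(x['uv']),atz(cam,x['uv'],71)) for x in ctrl.place_of(cam,'switches')[:2]])
E
```

```text
[ 486.9 -255.5  136.6] -0.5961238610307948 [-0.5  0.6 -0.3] 7.3833 0.844752582523551
top panel (array([557.4,  -2.2]), array([ 83.7, 159.7]), 87.7, 870)
orange 27 [285. 227.] z88: [504.1  -0.2  88. ] z71 [505.1  -0.1  71. ]
red 40 [283.9 206.6] z88: [567.9   3.3  88. ] z71 [569.8   3.4  71. ]
scene panel (array([556.9,  -6.9]), array([ 86.9, 162.4]), 87.2, 1418)
orange 46 [260.1 186.1] z88: [501.5  -3.4  88. ] z71 [491.1   7.   71. ]
red 31 [281.7 203.8] z88: [578.  -12.3  88. ] z71 [569.1  -2.   71. ]
top [(0.6, array([283. , 209.3]), array([561.2,   6.1,  71. ]))]
scene [(0.81, array([279.3, 205.8]), array([568.5, -10.3,  71. ])), (0.59, array([388.9, 172.3]), array([711.9, 249.6,  71. ]))]
```

Cover grip moved 40 mm to its stop and the switches are exposed. The gripper is above the handle at the right heading. Descending part way and rechecking the height bias.

>>> {"fn": "send_rows", "kwargs": {"targets": [{"offset": [0, 0, -3], "spin": 0}, {"offset": [0, 0, -6], "spin": 0}, {"offset": [0, 0, -9], "spin": 0}, {"offset": [0, 0, -12], "spin": 0}, {"offset": [0.1, 0, -13], "spin": 0}, {"offset": [0.1, 0, -13], "spin": 0}, {"offset": [0.1, 0, -13], "spin": 0}]}}

```text
time_s: 8.17
eef_pos: [489.4, -255.0, 8.1]
ee_rot: [0.0, 0.956, -0.292, 0.0]
force: [0.2, 0.2, 0.5]
grip_width: 0.995
grip_force: 0.0
```

```bash
python3 - <<'E'
from m import *
s=ctrl.sense();print(s['eef_pos'],s['force'],s['time_s'],s['grip_width'])
p,D=snap('scene')
P,C=cloud('scene',p,D,(130,180,260,330))
r=P[:,:2]-s['eef_pos'][:2]
a=0.973 # tool y axis angle
y=r@[np.cos(a),np.sin(a)];x=r@[-np.sin(a),np.cos(a)]
m=(abs(x)<16)&(abs(y)<65)&(P[:,2]>30)&(P[:,2]<110)
for z in range(30,110,5):
    k=m&(P[:,2]>=z)&(P[:,2]<z+5)
    if k.any(): print(z,k.sum(),'y',y[k].min(),y[k].max(),'x',x[k].min(),x[k].max())
cv2.imwrite('pics/e.png',cv2.resize(p[190:310,130:250],(600,600),interpolation=cv2.INTER_CUBIC)[:,:,::-1])
E
```

```text
[ 489.4 -255.     8.1] [0.2 0.2 0.5] 8.1667 0.994576817685565
55 4 y -50.31911210664748 -43.5719702571713 x -10.204274570791844 10.657877588544672
60 6 y -47.79434027617045 47.69617381977856 x -11.365346320131142 4.5103489652665365
65 17 y -55.112685981492916 53.502959396580316 x -12.923889016112803 -2.994212174584595
70 16 y -56.54185609915641 51.39441725638603 x -11.126216773167785 9.282377815193334
75 21 y -57.01087661559199 54.55398280871998 x -12.555311365186748 0.5289706764404557
80 13 y -56.19152996332794 55.06018002162567 x -12.111361543899973 -4.495799237446388
85 16 y -55.48371915106328 53.89096470657704 x -12.610608957694033 -2.663433844827954
90 11 y -52.79885996177996 47.1147218288607 x -13.966455135137275 -8.027955571524773
95 8 y -59.76048462982976 59.67625825503676 x -13.187317569358363 -5.862190673417974
100 34 y -63.00061492021908 63.94023632527961 x -14.519558019987059 7.048827503038816
105 84 y -64.6382804869352 64.41182319986267 x -14.364570042307243 11.940598070620176
```

View pics/e.png

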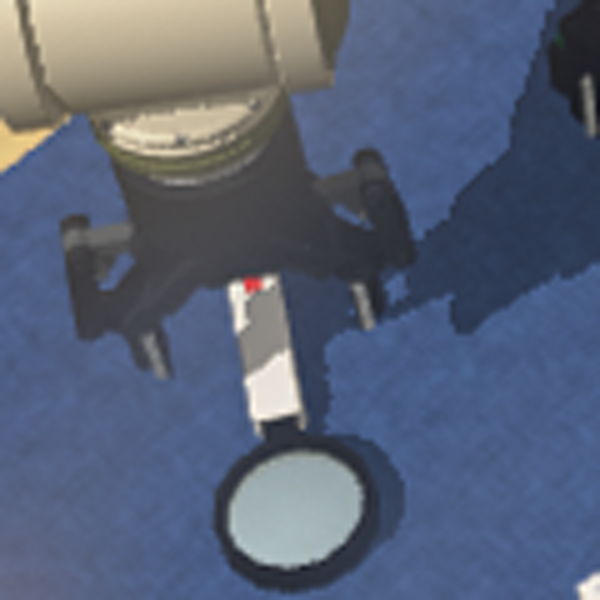

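The open fingers straddle the handle symmetrically and the tips are at about 58 mm, which confirms a bias of about 38 mm. Descending and closing.

>>> {"fn": "send_rows", "kwargs": {"targets": [{"offset": [-0.05, -0.05, -2], "spin": 0}, {"offset": [-0.1, -0.1, -3.5], "spin": 0}, {"offset": [-0.1, -0.1, -4.2], "spin": 0}, {"offset": [-0.1, -0.1, -4.2], "spin": 0}, {"offset": [-0.1, -0.1, -4.2], "spin": 0}]}}

```text
time_s: 8.63
eef_pos: [488.4, -256.5, -33.7]
ee_rot: [0.0, 0.956, -0.293, 0.001]
force: [0.3, 0.6, 0.1]
grip_width: 0.998
grip_force: 0.0
```

>>> {"fn": "send_rows", "kwargs": {"targets": [{"offset": [0, 0, 0], "spin": 0}, {"offset": [0, 0, 0], "spin": 0}, {"offset": [0, 0, 0], "spin": 0}, {"offset": [0, 0, 0], "spin": 0}, {"offset": [0, 0, 0], "spin": 0}, {"offset": [0, 0, 0], "spin": 0}, {"offset": [0, 0, 0], "spin": 0}, {"offset": [0, 0, 0], "spin": 0}], "grip": 0, "squeeze": 70}}

```text
time_s: 9.3
eef_pos: [488.0, -256.3, -34.4]
ee_rot: [0.0, 0.956, -0.293, 0.0]
force: [-0.4, 1.2, 5.2]
grip_width: 0.262
grip_force: 69.4
```

>>> {"fn": "send_rows", "kwargs": {"targets": [{"offset": [0, 0, 1], "spin": 0}, {"offset": [0, 0, 3], "spin": 0}, {"offset": [0, 0, 5], "spin": 0}, {"offset": [0, 0, 7.5], "spin": 0}, {"offset": [0, 0, 10], "spin": 0}, {"offset": [0, 0, 12.1], "spin": 0}, {"offset": [0, 0, 12.1], "spin": 0}, {"offset": [0, 0, 12.1], "spin": 0}]}}

```text
time_s: 9.97
eef_pos: [487.8, -256.2, 86.7]
ee_rot: [0.0, 0.956, -0.293, 0.001]
force: [0.5, -0.7, -3.1]
grip_width: 0.265
grip_force: 68.7
```

```bash
cat >> m.py <<'E'
def lens(ex,ey,th=-0.602,zc=131):
    """level/centre of loupe: lens disc depth points in scene and top near expected (ex,ey)"""
    for cam in('scene','top'):
        p,D=snap(cam);P,C=cloud(cam,p,D,(0,0,560,420))
        r=np.hypot(P[:,0]-ex,P[:,1]-ey);m=(r<50)&(abs(P[:,2]-zc)<22);Q=P[m]
        if len(Q)<20: print(cam,'few',len(Q));continue
        c=Q[:,:2];b=(C[m].max(1)<85)
        di=Q[(~b)&(r[m]<28)]
        A=np.c_[di[:,:2]-[ex,ey],np.ones(len(di))];k=np.linalg.lstsq(A,di[:,2],rcond=None)[0]
        ux,uy=np.cos(th),np.sin(th)
        print(cam,'disc n',len(di),'z',k[2],'pitch slope x',k[0]*ux+k[1]*uy,'roll slope y',-k[0]*uy+k[1]*ux)
        v,u=np.nonzero(D>0);sel=m
        e=cv2.fitEllipse(cv2.convexHull(np.c_[u[sel],v[sel]][r[m]<42].astype(np.float32)))
        print('  rim ellipse uv',np.array(e[0]),np.array(e[1]),'->',atz(cam,e[0],zc), 'enclosing',cv2.minEnclosingCircle(Q[b][:,:2].astype(np.float32)) if b.sum()>5 else '')
        print('  net',[(round(x['conf'],2),np.array(x['uv']),atz(cam,x['uv'],zc)) for x in ctrl.place_of(cam,'lens')[:2]])
E
python3 - <<'E'
from m import *
s=ctrl.sense();print(s['eef_pos'],s['force'],s['wrist_torque'],s['time_s'],s['grip_width'],s['grip_force'],s['ee_rot'])
lens(542,-293.5)
E
```

```text
[ 487.8 -256.2   86.7] [ 0.5 -0.7 -3.1] [-0. -0. -0.] 9.9667 0.2652206100169617 68.7097156047821 [ 0.   1.  -0.3  0. ]
scene disc n 486 z 135.6700876286365 pitch slope x -0.0060540611360152 roll slope y 0.0028948526846551935
  rim ellipse uv [180.1 263.4] [34.6 36.3] -> [ 540.6 -293.4  131. ] enclosing ((537.8313598632812, -291.0765686035156), 42.25780487060547)
  net [(0.57, array([179.8, 263.4]), array([ 540.1, -293.8,  131. ])), (0.53, array([336.2, 144.6]), array([583. , 192.9, 131. ]))]
top few 0
```

The loupe is held level and the lens height matches. Now carrying it over the switch bank.

>>> {"fn": "send_rows", "kwargs": {"targets": [{"offset": [0.1, 1, 0], "spin": 0}, {"offset": [0.2, 3, 0], "spin": 0}, {"offset": [0.3, 5.5, 0], "spin": 0}, {"offset": [0.4, 8, 0], "spin": 0}, {"offset": [0.6, 10.5, 0], "spin": 0}, {"offset": [0.7, 13, 0], "spin": 0}, {"offset": [0.8, 15.5, 0], "spin": 0}, {"offset": [1.0, 18, 0], "spin": 0}]}}

```text
time_s: 10.78
eef_pos: [497.0, -74.0, 85.3]
ee_rot: [-0.0, 0.956, -0.293, -0.001]
force: [0.1, -0.4, -1.8]
grip_width: 0.263
grip_force: 68.8
```

>>> {"fn": "send_rows", "kwargs": {"targets": [{"offset": [0.1, 2.5, 0], "spin": 0}, {"offset": [0.3, 5, 0], "spin": 0}, {"offset": [0.4, 7.5, 0], "spin": 0}, {"offset": [0.5, 9.5, 0], "spin": 0}, {"offset": [0.6, 11, 0], "spin": 0}, {"offset": [0.6, 11.05, 0], "spin": 0}, {"offset": [0.6, 11.05, 0], "spin": 0}, {"offset": [0.6, 11.05, 0], "spin": 0}]}}

```text
time_s: 11.45
eef_pos: [503.4, 34.1, 85.7]
ee_rot: [0.0, 0.956, -0.293, -0.0]
force: [0.5, 0.4, -1.3]
grip_width: 0.268
grip_force: 68.8
```

```bash
python3 - <<'E'
from m import *
s=ctrl.sense();print(s['eef_pos'],s['force'],s['time_s'],s['grip_width'],s['ee_rot'])
lens(557.4,-3)
for cam in('top','scene'):
    p,D=snap(cam);P,C=cloud(cam,p,D,(225,160,320,260))
    print(cam,[(round(x['conf'],2),np.array(x['uv']),atz(cam,x['uv'],71)) for x in ctrl.place_of(cam,'switches')[:2]])
    for q in('cover_grip','drive'): print(q,[(round(x['conf'],2),atz(cam,x['uv'],85.5 if q!='drive' else 0)) for x in ctrl.place_of(cam,q)[:1]])
    m=(P[:,2]>74)&(P[:,2]<76.5);Q=P[m][:,:2]-[557.4,-2.2];t=-np.radians(2.4)
    R=np.array([[np.cos(t),np.sin(t)],[-np.sin(t),np.cos(t)]]);Q=Q@R.T
    print('drive frame extents',np.percentile(Q,[.5,2,98,99.5],axis=0).T)
    cv2.imwrite(f'pics/f_{cam}.png',cv2.resize(p[150:260,225:335],(400,400),interpolation=cv2.INTER_CUBIC)[:,:,::-1])
a=cv2.imread('pics/f_top.png');b=cv2.imread('pics/f_scene.png');cv2.imwrite('pics/f.png',np.hstack([a,b]))
E
```

```text
[503.4  34.1  85.7] [ 0.5  0.4 -1.3] 11.45 0.2675877957858547 [ 0.   1.  -0.3 -0. ]
scene disc n 333 z 134.44221698576882 pitch slope x -0.008169521039858858 roll slope y -0.0116773022971139
  rim ellipse uv [277.1 185.5] [28.9 31.8] -> [556.9  -3.3 131. ] enclosing ((553.909423828125, 0.05139360576868057), 43.72504425048828)
  net [(0.66, array([390.9, 175. ]), array([742.3, 192.4, 131. ])), (0.59, array([276.7, 185.5]), array([556.3,  -4. , 131. ]))]
top disc n 66 z 134.75545443955127 pitch slope x -0.03938752341772282 roll slope y -0.014110063197783998
  rim ellipse uv [285.3 206.5] [20.5 22.6] -> [563.6  -1.5 131. ] enclosing ((574.7435913085938, -2.1660022735595703), 31.917470932006836)
  net [(0.57, array([284.9, 209.8]), array([553.4,  -0.3, 131. ]))]
top [(0.7, array([284.6, 207.1]), array([568.2,   1. ,  71. ])), (0.3, array([285.6, 210.8]), array([556.4,  -2.1,  71. ]))]
cover_grip []
drive [(0.7, array([553.8,  -5.7,   0. ]))]
drive frame extents [[-79.6 -76.5  79.1 127.6]
 [-41.5 -41.   39.5  41.1]]
scene [(0.66, array([280.4, 205.5]), array([569.9,  -7.9,  71. ]))]
cover_grip [(0.59, array([510.7, -11.1,  85.5]))]
drive [(0.75, array([558.5,  -5.5,   0. ]))]
drive frame extents [[-79.1 -77.7  78.3  80.3]
 [-47.3 -46.3  35.2  37.7]]
```

View pics/f.png

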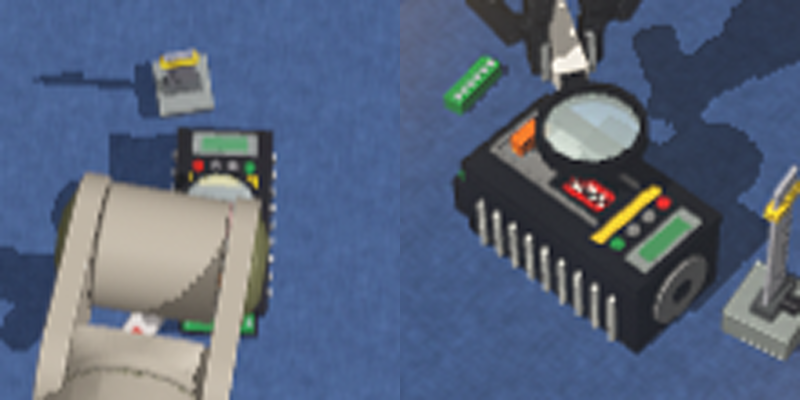

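The view shows the lens over the bank, with the red switches at about (590,193) in the right half. The two cameras disagree by a few mm in y on the drive, so I'll compare known panel features.

```bash
python3 - <<'E'
from m import *
def cen(img,box,lo,hi):
    u0,v0,u1,v1=box;h=cv2.cvtColor(img,cv2.COLOR_BGR2HSV)[v0:v1,u0:u1]
    m=cv2.inRange(h,lo,hi);n,l,st,ce=cv2.connectedComponentsWithStats(m)
    i=1+np.argmax(st[1:,4]);return ce[i]+[u0,v0],st[i,4]
I={c:cv2.imread(f'pics/{c}0.png') for c in('scene','top')}
B={'scene':(230,165,318,255),'top':(265,182,310,250)}
for n,lo,hi,z in(('yellow',(20,140,120),(34,255,255),76),('display',(45,60,80),(85,255,255),76)):
    for c in I:
        b=B[c] if n=='yellow' or c=='scene' else (265,182,310,200)
        if c=='scene' and n=='display': b=(275,200,318,240)
        uv,k=cen(I[c],b,lo,hi);X=atz(c,uv,z);Q=X[:2]-[557.4,-2.2];t=-.042
        print(n,c,uv,k,X,'drive-frame',Q[0]*np.cos(t)+Q[1]*np.sin(t),-Q[0]*np.sin(t)+Q[1]*np.cos(t))
# red bank now
p,D=snap('scene');uv,k=cen(p[:,:,::-1].copy(),(255,180,291,215),(0,120,60),(6,255,255));print('red now',uv,k,atz('scene',uv,71))
uv,k=cen(p[:,:,::-1].copy(),(255,180,291,215),(170,120,60),(180,255,255)) if 0 else (uv,k)
# outline of the dark panel rectangle corners in scene0 / top0 via predicted corners overlay
for c in('scene','top'):
    cal=ctrl.calibration(c);V=np.array(cal['view'])
    P0,D0=None,None
    for yc in(-2.2,-4.5,-7):
        L=[]
        for dx,dy in((80,42),(80,-42),(-80,42),(-80,-42)):
            t=-.042;X=[557.4+dx*np.cos(t)-dy*np.sin(t),yc+dx*np.sin(t)+dy*np.cos(t),75]
            q=V[:3,:3]@X+V[:3,3];L.append((cal['fx']*q[0]/q[2]+cal['cx'],cal['fy']*q[1]/q[2]+cal['cy']))
        print(c,yc,np.array(L).round(1).tolist())
E
```

```text
yellow scene [286.8 208.4] 78 [590.   -7.8  76. ] drive-frame 32.783583838359746 -4.228595091120627
yellow top [286.4 199.2] 68 [592.7  -4.8  76. ] drive-frame 35.36236138575786 -1.088823814811561
display scene [297.  215.4] 68 [622.   -8.7  76. ] drive-frame 64.78402764961744 -3.735461494734909
display top [286.6 189.1] 38 [624.9  -5.6  76. ] drive-frame 67.57862636715805 -0.5244110432479321
red now [275.2 204.1] 19 [557.3 -12.6  71. ]
scene -2.2 [[314.5, 207.8], [291.0, 228.9], [266.0, 174.4], [242.4, 193.3]]
scene -4.5 [[313.9, 208.3], [290.4, 229.6], [265.4, 174.9], [241.7, 193.9]]
scene -7 [[313.3, 209.0], [289.7, 230.2], [264.8, 175.5], [241.0, 194.5]]
top -2.2 [[273.4, 184.8], [299.9, 185.8], [271.2, 235.2], [298.0, 236.3]]
top -4.5 [[274.1, 184.8], [300.6, 185.8], [272.0, 235.2], [298.8, 236.3]]
top -7 [[274.9, 184.8], [301.4, 185.8], [272.8, 235.2], [299.6, 236.3]]
```

```bash
python3 - <<'E'
from m import *
for i in range(3):
    p,D=snap('scene');P,C=cloud('scene',p,D,(240,150,310,220))
    v,u=[a.ravel() for a in np.mgrid[150:220,240:310]];ok=D[150:220,240:310].ravel()>0;u,v=u[ok],v[ok]
    m=(P[:,2]>126)&(P[:,2]<145)&(C.min(1)>110)&(P[:,0]>520)
    mask=np.zeros((420,560),np.uint8);mask[v[m],u[m]]=1
    n,l,st,ce=cv2.connectedComponentsWithStats(cv2.morphologyEx(mask,cv2.MORPH_OPEN,np.ones((5,5),np.uint8)));k=1+np.argmax(st[1:,4])
    cn=max(cv2.findContours((l==k).astype(np.uint8),0,2)[0],key=len);e=cv2.fitEllipse(cn)
    sel=m&(l[v,u]==k)
    s=ctrl.sense();print('glass',st[k],e[0],e[1],'z136',atz('scene',e[0],135),'z131',atz('scene',e[0],131),'zmed',np.median(P[sel][:,2]),P[sel].mean(0),s['eef_pos'])
    P,C=cloud('scene',p,D,(310,190,345,250));y=(C[:,0]>150)&(C[:,2]<90)&(C[:,1]>110)
    print(' cursor',P[y].mean(0),y.sum(),np.percentile(P[y][:,2],[5,50,95]))
I=cv2.imread('pics/scene0.png')[:,:,::-1]
print(ctrl.sense()['time_s'])
E
```

```text
glass [269 176  21  18 308] (277.5179138183594, 185.05955505371094) (17.04542350769043, 23.43634033203125) z136 [559.1  -4.4 135. ] z131 [556.8  -1.8 131. ] zmed 134.95077877406834 [560.2  -1.9 134.9] [503.8  34.4  86.1]
 cursor [686.2  24.8 129.1] 27 [127.2 134.3 136.8]
glass [265 176  25  18 365] (277.28094482421875, 184.64657592773438) (17.29800033569336, 25.090843200683594) z136 [557.9  -3.8 135. ] z131 [555.6  -1.2 131. ] zmed 134.6698681667412 [557.4  -3.6 134.7] [503.8  34.4  86.1]
 cursor [686.4  24.5 129.5] 27 [128.  135.2 137. ]
glass [265 176  25  18 363] (277.37225341796875, 184.70263671875) (17.152751922607422, 25.113834381103516) z136 [558.2  -3.8 135. ] z131 [555.9  -1.2 131. ] zmed 134.79302217024573 [557.6  -3.6 134.7] [503.7  34.4  86.1]
 cursor [686.3  24.6 129.3] 27 [128.5 134.5 137.4]
12.25
```

The lens is within about 0.5 mm in height and about 2 to 3 mm off in y. One small correction, then settle.

>>> {"fn": "send_rows", "kwargs": {"targets": [{"offset": [0, -0.1, 0.05], "spin": 0}, {"offset": [0, -0.2, 0.05], "spin": 0}, {"offset": [0, -0.2, 0.05], "spin": 0}, {"offset": [0, -0.2, 0.05], "spin": 0}, {"offset": [0, -0.2, 0.05], "spin": 0}, {"offset": [0, -0.2, 0.05], "spin": 0}, {"offset": [0, -0.2, 0.05], "spin": 0}, {"offset": [0, -0.2, 0.05], "spin": 0}]}}

```text
time_s: 12.92
eef_pos: [503.7, 32.4, 86.6]
ee_rot: [-0.0, 0.956, -0.293, -0.0]
force: [-0.1, 0.1, -0.7]
grip_width: 0.263
grip_force: 68.8
```

```bash
python3 - <<'E'
from m import *
s=ctrl.sense();print(s['eef_pos'],s['force'],s['time_s'],s['grip_force'],s['grip_width'],max(abs(np.array(s['dq']))))
lens(557.5,-5)
print(ctrl.finish_job())
E
```

```text
[503.7  32.4  86.6] [-0.1  0.1 -0.7] 12.9167 68.8228189945221 0.2628381849493931 0.0023606769122909545
scene disc n 336 z 135.26283300920372 pitch slope x -0.004151463961140754 roll slope y 0.011823973192159477
  rim ellipse uv [276.7 185.6] [28.9 31.9] -> [556.5  -4.4 131. ] enclosing ((553.1301879882812, -3.348463296890259), 42.95984649658203)
  net [(0.77, array([275.6, 184.6]), array([552.5,  -3.6, 131. ]))]
top disc n 69 z 135.07297607941112 pitch slope x -0.031484005439297524 roll slope y -0.03141041707466442
  rim ellipse uv [285.3 208.1] [23.7 24.1] -> [558.6  -1.5 131. ] enclosing ((564.708984375, -3.5340394973754883), 35.4552001953125)
  net []
the job is handed in; nothing more can be done
None
```

I handed the job in at about 13 s with the cover pushed to its stop and the loupe held level in the gripper, lens about 131 mm up and centred over the switches to within a few mm; the push peaked briefly near 43 N at the fingertips, just over the 40 N limit set for the arm and gripper body.

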